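Range stick into the olive canister

TASK

Take the red-banded range stick out of the cedar rack and lower it, foot first, right down into the open olive canister before letting go, so that it is left leaning against the side of the rim that carries the orange tab. Do not knock over the canister, and do not bump the clay goblin.

Things in the scene. Friction and masses are not known exactly. Their poses are not given: they have to be found in the camera images.
- red_mid (a point): the range stick to move: round beech stick, 12 mm thick, 200 mm long, 30 g, red top 60 mm and two red rings, brass foot. This point is its middle, 100 mm from either end; z runs along the stick from foot to red top. It starts upright in a hole of the rack; its x axis then runs along the row of sticks, its y axis across it, where there is free room for fingers
- red_foot (a point): the centre of the lower (brass) end face of the red stick, 100 mm below its middle along the stick
- rack: fixed cedar block, 210 mm along x, 60 mm along y, 42 mm high, origin at the centre of its underside. Three holes 35 mm deep, 70 mm apart along x, hold the red stick and two like ones with blue and yellow tops, in any order. The holes are 3 mm wider than the sticks, which pull straight up freely
- canister: open round aluminium canister, olive green, loose, about 0.45 kg: outer diameter 76 mm, wall 4 mm (inside diameter 68 mm), 100 mm high, inside floor 8 mm above its underside. Its orange tab, 28 mm wide, lies over the rim and down the outside on its +x side. Origin at the centre of its underside, z up along its axis, x axis towards the orange tab
- goblin: rust-red clay goblin figure, loose, 70 mm tall on a round base of 48 mm, ears 70 mm across; origin at the centre of its underside. To be left alone

How it is judged (in metres and radians):
On the way:
1. the red stick is lowered, still held, until its foot is inside the canister less than 25 mm above the inside floor (z of red_foot in the frame of canister below 0.033 m and horizontal distance between red_foot and canister below 0.036 m and contact force between the fingers and red_stick above 0.5 N), for 0.1 s.
At the end, for the whole second after the job is handed in: the red stick is released, at rest, foot within 12 mm of the canister's inside floor, leaning 6 to 45 degrees; its middle lies over 12 mm from the canister's axis towards the tab and under 18 mm to either side of the axis-to-tab line; the canister is at rest, upright within 6 degrees (z of red_foot in the frame of canister below 0.02 m and horizontal distance between red_foot and canister below 0.036 m and x of red_mid in the frame of canister above 0.012 m and y of red_mid in the frame of canister between -0.018 and 0.018 m and angle between red_mid's own z axis and vertical between 0.1 and 0.8 rad and angle between canister's own z axis and vertical below 0.1 rad and linear speed of each of red_stick, canister below 0.03 m/s); the robot touches nothing.
It fails at once if the canister is knocked over (tilted more than 30 degrees) (angle between canister's own z axis and vertical above 0.52 rad).
It fails at once if the goblin is bumped (moved more than 20 mm or tilted more than 25 degrees) (distance of goblin from where it was at the start of the episode above 0.02 m or angle between goblin's own z axis and vertical above 0.44 rad).
It also fails if it takes over 40 s, if anything falls off the work surface, if the arm or the gripper's body presses on something with over 40 N, if the wrist force passes 120 N, or if a joint passes its speed limit or range.

ROBOT

A 6-joint arm with a two-finger parallel gripper is mounted at the origin on the work surface. World frame = base frame: x ahead of the robot, y to its left, z up, the work surface at z = 0. Lengths are in m, angles in degrees, forces in N, time in s.
With the tool pointing down it reaches from about 0.35 to 0.8 m from the base axis. Payload 7.3 kg.
Tool frame: the origin (TCP) lies between the finger pads; the fingertips stand 8 mm ahead of it and the grasp point (between the pads) lies 11 mm behind it; z points along the fingers, y is the line along which they close (so a half turn about z gives the same grasp; the last joint's range is limited). The gripper opens to 85 mm and grips with 20 to 120 N. Pads are 22 mm wide; open, the fingers measure 114 mm over their backs; the gripper's body (76 mm by 85 mm) begins 54 mm behind the grasp point. The pads swing forward as they close: fully open they stand 13 mm farther back than shut.
Start: joints at [-74.37, 19.595, 87.324, -0, 73.075, -8.365], TCP at [0.214, -0.48, 0.239] pointing down, gripper open.
Joint ranges: [-145.02, 145.02], [-44.19, 115.74], [2.07, 154.8], [-57.11, 237.11], [16.16, 152.29], [-177.93, 177.93]. Speed limits (degrees/s): [147.25, 147.25, 180, 180, 180, 180].

INTERFACE

Orientations are given as a 3x3 rotation matrix whose columns are the frame's x, y, z axes.
In Python, from cell import ctrl gives the robot as it stands. The module is installed in compiled form; this text tells all that it offers.
- The arm moves only by the tool apply_moves, never from a script. Its argument "commands" is a list that holds one entry, the list of rows, each a list of 7 numbers: the gripper command: -1 is shut, 1 is fully open, values between are in proportion, then the shift along the tool's x, y, z in cm, then the turn, a rotation vector about the tool's x, y, z in degrees. A call has 1 to 8 rows; each row shifts and turns the commanded pose from where the row before left it, along the tool's axes as they then stand; what a row does not reach is not made up. A row lasts 1/10 s, in which the tool goes at most 50 mm and 8.59 degrees, less where a joint would pass 70% of its speed; a pose out of reach is approached as far as the arm can. A call is refused whole if a number of a shift passes 5 or a number of a turn 8.59, either way. A call with a gripper value outside its range is refused whole. The fingers move at their own pace and stop on an object; "newtons" is the grip in N (left out, the last holds). Time passes only in rows, so rows that do not move let the fingers close. It gives the time, the measured TCP pose, the force, the opening and the grip force at its end, in the units of the state.
- ctrl.read_state(): the state, without advancing time (a new reading comes with each control period).
- ctrl.read_camera(name): name is "scene" or "top" or "wrist"; returns a dict with "img" (480x640x3 uint8, blue, green, red), "K" (3x3 intrinsics, pixels), "rvec" (rotation vector, rad) and "tvec" (3), from world to camera coordinates, as OpenCV has them; the wrist camera has in their place "T_tool_cam" (4x4, takes a point from camera to tool coordinates, whose origin is the TCP and whose axes are the flange's). Camera axes: x right, y down, z forward; pixel columns grow to the right and rows downward; lengths in m; the calibration is good to about 2 mm. A picture is of the moment at which its call begins: read the wrist's pose just before it. There is no depth.
- ctrl.close_job(): hands the job in; it is judged then, once.
The state is a dict: "time": time; "joint_pos": joint angles; "qvel": joint speeds; "joint_efforts": joint torques, N m; "eef_pos": TCP position; "ee_rot": TCP orientation; "force": force on the tool from outside, world axes, zero at the start; "moment": the same for the moment, N m; "width": finger opening in m; "grasp_force": force on a finger pad.
Only numpy, scipy, OpenCV 4.12 (cv2) and the standard library are available. Lean on these libraries where they do the work, as an engineer would, in place of code of your own. Each camera call takes 0.05 s, during which the arm holds its last target. There are 200 camera calls.

## Working session

There is one attempt and no reset: what is moved stays moved. The work goes in short steps, Python scripts to look and compute and a tool call to move; the robot and the scene stay as the last step left them, time stands still between calls to the robot, and variables do not carry over. Pictures are saved under pics/ and viewed, at most 10 in all, crops included, and the job is handed in when it is done.

Besides the shell and the picture viewer there is one more tool, called after "Call:" by a JSON object that holds its "name" and its "arguments", one argument or row to a line. apply_moves: Moves the arm, as the interface text tells. Its arguments: {"type":"object","properties":{"commands":{"type":"array"},"newtons":{"type":"number"}},"required":["commands"]}

```bash
mkdir -p pics; python3 - <<'E'
from cell import ctrl
import cv2,numpy as np
s=ctrl.read_state();print(s)
for n in("scene","top"):
    c=ctrl.read_camera(n);cv2.imwrite(f"pics/{n}0.png",c["img"]);np.savez(f"{n}0.npz",**c)
    print(n,c["K"].tolist(),(-cv2.Rodrigues(c["rvec"])[0].T@np.array(c["tvec"]).reshape(3)))
E
```

```text
{'time': 0.0, 'joint_pos': array([-7.43722594e+01,  1.96388225e+01,  8.73764340e+01,  2.28373605e-04,
        7.30763208e+01, -8.36298272e+00]), 'qvel': array([-0.01797446, -0.01388524, -0.12041647, -0.10130058, -0.04185176,
       -0.0674509 ]), 'joint_efforts': array([-1.14563831e-03, -4.33682156e+01, -2.46006435e+01, -1.91564645e-04,
        8.06580851e-03, -1.18891725e-05]), 'eef_pos': array([ 0.21339275, -0.47924867,  0.2386092 ]), 'ee_rot': array([[ 9.13611823e-01,  4.06587326e-01, -4.26893784e-04],
       [ 4.06587482e-01, -9.13610555e-01,  1.54026400e-03],
       [ 2.36237153e-04, -1.58077307e-03, -9.99998723e-01]]), 'force': array([ 0.28761415, -0.67162252, -0.02525595]), 'moment': array([ 0.0163491 , -0.00547146, -0.00998041]), 'grasp_force': 0.0, 'width': 0.08518198513937636}
scene [[454.94865877558, 0.0, 307.4507885335209], [0.0, 454.94865877558, 235.4302967861765], [0.0, 0.0, 1.0]] [ 0.96651367 -0.46947114  0.66940837]
top [[608.7591215156017, 0.0, 313.73679940586095], [0.0, 608.7591215156017, 241.06802703876448], [0.0, 0.0, 1.0]] [0.36282038 0.00999659 1.1890262 ]
```

View pics/scene0.png

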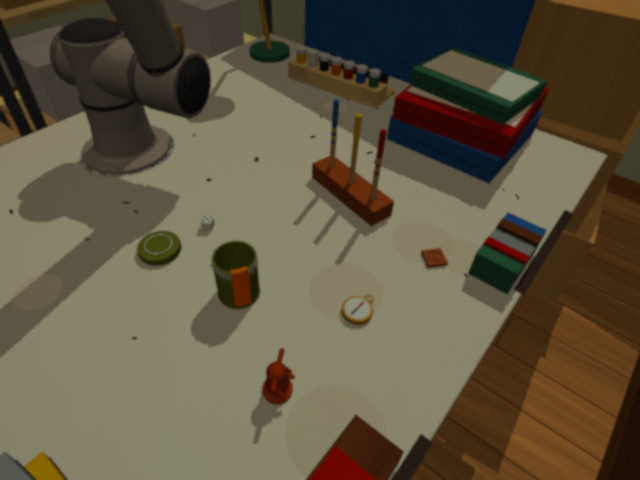

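View pics/top0.png

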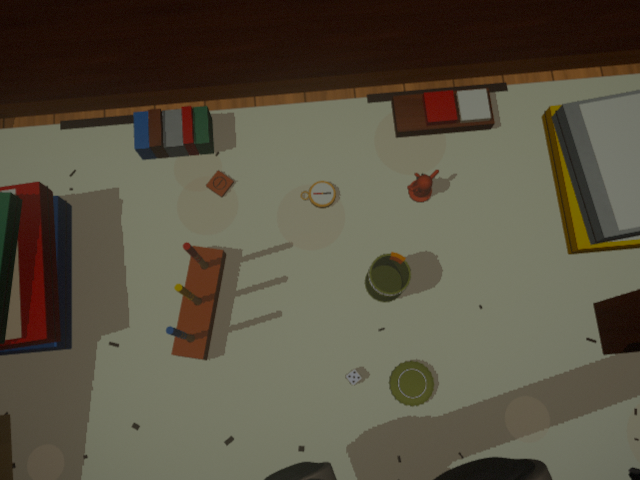

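The scene view shows the rack with the red stick nearest the camera, its top at (382,132). The canister is at (237,275) with its tab facing the camera at (240,288), and the goblin is at (278,385). In the top view the red tip is at (187,246), the canister rim about (390,274), the tab (397,257) and the goblin (421,186).

```bash
cat > h.py <<'E'
import cv2,numpy as np
class Cam:
    def __init__(s,c):
        s.img=c["img"];s.K=np.array(c["K"]);s.R=cv2.Rodrigues(np.array(c["rvec"]))[0];s.t=np.array(c["tvec"]).reshape(3);s.C=-s.R.T@s.t
    def ray(s,p):
        p=np.atleast_2d(p).astype(float);d=np.c_[p,np.ones(len(p))]@np.linalg.inv(s.K).T@s.R;return d/np.linalg.norm(d,axis=1)[:,None]
    def plane(s,p,z):
        d=s.ray(p);return s.C+d*((z-s.C[2])/d[:,2])[:,None]
    def proj(s,X):
        q=(np.atleast_2d(X)@s.R.T+s.t)@s.K.T;return q[:,:2]/q[:,2:]
def tri(a,pa,b,pb):
    A=np.zeros((3,3));v=np.zeros(3)
    for c,p in((a,pa),(b,pb)):
        d=c.ray(p)[0];M=np.eye(3)-np.outer(d,d);A+=M;v+=M@c.C
    return np.linalg.solve(A,v)
def mask(img,hlo,hhi,smin,vmin,roi):
    h=cv2.cvtColor(img,cv2.COLOR_BGR2HSV);m=cv2.inRange(h,(hlo,smin,vmin),(hhi,255,255));o=np.zeros_like(m)
    x0,y0,x1,y1=roi;o[y0:y1,x0:x1]=m[y0:y1,x0:x1];return o
def load(n):return Cam(np.load(n+".npz"))
E
python3 - <<'E'
from h import *
S=load("scene0");T=load("top0")
print(T.R.round(3).tolist())
a=cv2.resize(T.img[225:315,345:435],None,fx=4,fy=4,interpolation=2)
b=cv2.resize(S.img[220:320,190:280],(360,400),interpolation=2)
c=cv2.resize(T.img[230:370,160:260],(286,400),interpolation=2)
o=np.zeros((400,360*2+0,3),np.uint8);o[:360,:360]=a;o[:400,360:720]=b
cv2.imwrite("pics/c1.png",o)
for n,C,p in(("T",T,[(187,246),(205,262),(200,300),(388,257),(397,257),(400,272),(385,285)]),("S",S,[(382,132),(378,185),(330,178),(350,190),(240,288),(237,275)])):
    h=cv2.cvtColor(C.img,cv2.COLOR_BGR2HSV)
    for x,y in p:print(n,x,y,h[y,x])
print("red tip",tri(T,(187,246),S,(382,132)))
m=mask(T.img,0,15,120,60,(165,235,235,370))
cs=max(cv2.findContours(m,0,1)[0],key=cv2.contourArea);r=cv2.boxPoints(cv2.minAreaRect(cs));print(r,T.plane(r,0.042))
E
```

```text
[[-0.091, -0.996, -0.006], [-0.969, 0.09, -0.232], [0.232, -0.015, -0.973]]
T 187 246 [  3 189 105]
T 205 262 [ 16 134  57]
T 200 300 [ 17 118  54]
T 388 257 [30 91 45]
T 397 257 [ 16 223 113]
T 400 272 [ 30 111  46]
T 385 285 [ 32 127  58]
S 382 132 [  0 252  77]
S 378 185 [ 24  62 123]
S 330 178 [ 11 234  61]
S 350 190 [ 12 237  99]
S 240 288 [ 11 255  90]
S 237 275 [ 10 255  91]
red tip [0.60696592 0.20404221 0.20478289]
[[171.28024 353.6888 ]
 [192.70831 243.8699 ]
 [224.12207 249.99942]
 [202.694   359.81833]] [[0.44603746 0.27510223 0.042     ]
 [0.65190226 0.22602699 0.042     ]
 [0.63413789 0.16606116 0.042     ]
 [0.42953608 0.21746376 0.042     ]]
```

View pics/c1.png

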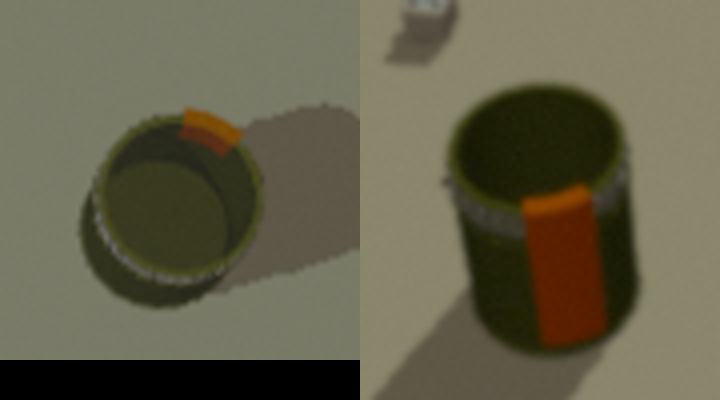

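The crop shows the canister rim in the top view, an ellipse spanning crop (97..263, 117..283) with the tab at crop (215,122). In the scene view the rim centre is at px (234.5,257) and the tab top at px (239.5,269).

```bash
python3 - <<'E'
from h import *
S=load("scene0");T=load("top0")
e=lambda l:np.array(l)
top=e([345,225])+e([(97,200),(263,200),(181,117),(181,283)])/4
P=T.plane(top,0.1);print(P,"\nT ctr",P.mean(0))
sc=e([190,220])+(e([(449,148),(628,148),(538,84),(538,212)])-[360,0])/4
P2=S.plane(sc,.1);print("S ctr",P2.mean(0))
t1=T.plane(e([345,225])+e([(215,120)])/4,.1)[0];t2=S.plane(e([190,220])+e([(198,197)])/4,.1)[0]
print("tab",t1,t2)
for t,c in((t1,P.mean(0)),(t2,P2.mean(0))):
    d=t-c;print(np.linalg.norm(d),np.degrees(np.arctan2(d[1],d[0])))
# red tip refine
for C,r in((T,(175,235,215,265)),(S,(370,120,392,165))):
    m=mask(C.img,0,8,150,40,r)|mask(C.img,172,179,150,40,r)
    c=max(cv2.findContours(m,0,1)[0],key=cv2.contourArea)[:,0];print(cv2.boundingRect(c),cv2.fitLine(c,2,0,.01,.01).ravel(), cv2.contourArea(c))
m=mask(T.img,0,8,150,60,(405,165,442,205));M=cv2.moments(m);print("gob",T.plane([(M["m10"]/M["m00"],M["m01"]/M["m00"])],.03))
# rack from scene view
m=mask(S.img,8,15,150,60,(305,150,400,230))
E
```

```text
[[ 0.54973241 -0.10157784  0.1       ]
 [ 0.54282399 -0.17646845  0.1       ]
 [ 0.58446238 -0.1440924   0.1       ]
 [ 0.50861726 -0.13494508  0.1       ]] 
T ctr [ 0.54640901 -0.13927094  0.1       ]
S ctr [ 0.55019518 -0.14025203  0.1       ]
tab [ 0.58164091 -0.15938114  0.1       ] [ 0.5764737  -0.15442516  0.1       ]
0.04056731751072972 -29.717515731966593
0.02985696010625169 -28.33989024271654
(184, 243, 7, 7) [1.2637335e-01 9.9198276e-01 1.8661111e+02 2.4600000e+02] 30.0
(377, 129, 9, 29) [ 1.3558231e-01 -9.9076611e-01  3.8098386e+02  1.4300000e+02] 108.0
gob [[ 0.73077105 -0.23170914  0.03      ]]
```

```bash
cat > plan.py <<'E'
import numpy as np,sys
from scipy.spatial.transform import Rotation as Ro
from cell import ctrl
def tool(yaw,tilt=0):
    """x axis heading yaw (deg), pointing down; tilt leans the hand back (+: top of held stick towards +x tool heading)"""
    a=np.radians(yaw);b=np.radians(tilt);h=np.array([np.cos(a),np.sin(a),0]);u=np.array([0,0,1.])
    z=-(np.cos(b)*u+np.sin(b)*h);x=np.cos(b)*h-np.sin(b)*u
    return np.c_[x,np.cross(z,x),z]
def plan(p,R,n,grip):
    s=ctrl.read_state();p0=np.array(s["eef_pos"]);R0=np.array(s["ee_rot"])
    dp=(np.array(p)-p0)/n;w=Ro.from_matrix(R0.T@R).as_rotvec()/n;Rc=Ro.from_matrix(R0)
    print("t",s["time"],"p",p0.round(4),"dist/row cm",(np.linalg.norm(dp)*100).round(2),"turn",np.degrees(w).round(2))
    for i in range(n):
        print([grip]+(Rc.inv().apply(dp)*100).round(2).tolist()+np.degrees(w).round(2).tolist());Rc=Rc*Ro.from_rotvec(w)
E
python3 -c "
from plan import *
plan([.6075,.2045,.262],tool(-13.4),20,1)"
```

```text
t 0.1 p [ 0.2134 -0.4793  0.2387] dist/row cm 3.95 turn [-0.    0.    1.87]
[1, 3.19, -2.32, -0.11, -0.0, 0.0, 1.87]
[1, 3.11, -2.43, -0.11, -0.0, 0.0, 1.87]
[1, 3.03, -2.53, -0.11, -0.0, 0.0, 1.87]
[1, 2.95, -2.62, -0.11, -0.0, 0.0, 1.87]
[1, 2.86, -2.72, -0.11, -0.0, 0.0, 1.87]
[1, 2.77, -2.81, -0.11, -0.0, 0.0, 1.87]
[1, 2.68, -2.9, -0.11, -0.0, 0.0, 1.87]
[1, 2.58, -2.98, -0.11, -0.0, 0.0, 1.87]
[1, 2.48, -3.07, -0.11, -0.0, 0.0, 1.87]
[1, 2.38, -3.15, -0.11, -0.0, 0.0, 1.87]
[1, 2.28, -3.22, -0.11, -0.0, 0.0, 1.87]
[1, 2.17, -3.3, -0.11, -0.0, 0.0, 1.87]
[1, 2.06, -3.36, -0.11, -0.0, 0.0, 1.87]
[1, 1.95, -3.43, -0.11, -0.0, 0.0, 1.87]
[1, 1.84, -3.49, -0.12, -0.0, 0.0, 1.87]
[1, 1.72, -3.55, -0.12, -0.0, 0.0, 1.87]
[1, 1.61, -3.6, -0.12, -0.0, 0.0, 1.87]
[1, 1.49, -3.65, -0.12, -0.0, 0.0, 1.87]
[1, 1.37, -3.7, -0.12, -0.0, 0.0, 1.87]
[1, 1.25, -3.74, -0.12, -0.0, 0.0, 1.87]
```

Call:
{"name": "apply_moves", "arguments": {
  "commands": [
    [[1, 3.2, -2.3, -0.1, 0, 0, 1.9], [1, 3.1, -2.4, -0.1, 0, 0, 1.9], [1, 3.0, -2.5, -0.1, 0, 0, 1.9], [1, 2.9, -2.6, -0.1, 0, 0, 1.9], [1, 2.9, -2.7, -0.1, 0, 0, 1.9], [1, 2.8, -2.8, -0.1, 0, 0, 1.9], [1, 2.7, -2.9, -0.1, 0, 0, 1.9], [1, 2.6, -3.0, -0.1, 0, 0, 1.9]]
  ]
}}

```text
time: 0.9
eef_pos: [0.3727, -0.2058, 0.2472]
ee_rot: [[0.988, 0.151, -0.0], [0.151, -0.988, 0.0], [-0.0, -0.0, -1.0]]
force: [0.2, -0.4, 0.0]
width: 0.0856
grasp_force: 0.0
```

Call:
{"name": "apply_moves", "arguments": {
  "commands": [
    [[1, 2.5, -3.1, -0.1, 0, 0, 1.9], [1, 2.4, -3.1, -0.1, 0, 0, 1.9], [1, 2.3, -3.2, -0.1, 0, 0, 1.9], [1, 2.2, -3.3, -0.1, 0, 0, 1.9], [1, 2.1, -3.4, -0.1, 0, 0, 1.9], [1, 1.9, -3.4, -0.1, 0, 0, 1.9], [1, 1.8, -3.5, -0.1, 0, 0, 1.9], [1, 1.7, -3.5, -0.1, 0, 0, 1.9]]
  ]
}}

```text
time: 1.7
eef_pos: [0.532, 0.0663, 0.255]
ee_rot: [[0.994, -0.113, -0.001], [-0.113, -0.994, -0.0], [-0.001, 0.0, -1.0]]
force: [0.6, -0.2, 0.4]
width: 0.0854
grasp_force: 0.0
```

```bash
python3 -c "
from plan import *
plan([.6075,.2045,.262],tool(-13.4),4,1)"
```

```text
t 1.7 p [0.532  0.0663 0.255 ] dist/row cm 3.94 turn [0.   0.01 1.73]
[1, 1.49, -3.65, -0.18, 0.0, 0.01, 1.73]
[1, 1.37, -3.69, -0.18, 0.0, 0.01, 1.73]
[1, 1.26, -3.73, -0.18, 0.0, 0.01, 1.73]
[1, 1.15, -3.77, -0.18, 0.0, 0.01, 1.73]
```

Call:
{"name": "apply_moves", "arguments": {
  "commands": [
    [[1, 1.5, -3.6, -0.2, 0, 0, 1.7], [1, 1.4, -3.7, -0.2, 0, 0, 1.7], [1, 1.2, -3.7, -0.2, 0, 0, 1.7], [1, 0.8, -2.8, -0.2, 0, 0, 0.8], [1, 0, 0, 0, 0, 0, 0], [1, 0, 0, 0, 0, 0, 0]]
  ]
}}

```text
time: 2.3
eef_pos: [0.6008, 0.1939, 0.2623]
ee_rot: [[0.977, -0.212, -0.002], [-0.212, -0.977, -0.001], [-0.002, 0.001, -1.0]]
force: [0.1, 0.1, -0.9]
width: 0.0855
grasp_force: 0.0
```

```bash
python3 - <<'E'
from plan import *
from h import *
plan([.6075,.2045,.151],tool(-13.4),4,1)
s=ctrl.read_state();c=ctrl.read_camera("wrist");cv2.imwrite("pics/w1.png",c["img"])
Tt=np.eye(4);Tt[:3,:3]=s["ee_rot"];Tt[:3,3]=s["eef_pos"];W=Tt@c["T_tool_cam"];print(W.round(3))
K=np.array(c["K"])
for q in ((.607,.204,.207),(.608,.205,.042),(.548,-.14,.1)):
    v=np.linalg.inv(W)@np.r_[q,1];print((K@v[:3]/v[2]).round(1))
E
```

```text
t 2.3 p [0.6008 0.1939 0.2623] dist/row cm 2.8 turn [0.02 0.02 0.29]
[1, 0.11, -0.3, 2.78, 0.02, 0.02, 0.29]
[1, 0.11, -0.3, 2.78, 0.02, 0.02, 0.29]
[1, 0.11, -0.3, 2.78, 0.02, 0.02, 0.29]
[1, 0.1, -0.3, 2.78, 0.02, 0.02, 0.29]
[[-0.212 -0.944 -0.253  0.665]
 [-0.977  0.205  0.053  0.18 ]
 [ 0.002  0.258 -0.966  0.398]
 [ 0.     0.     0.     1.   ]]
[292.2 261.4   1. ]
[301.1 202.2   1. ]
[774.6 196.3   1. ]
```

View pics/w1.png

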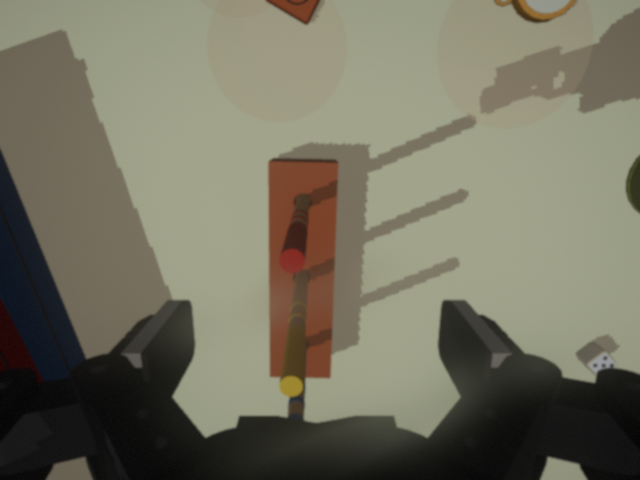

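The wrist view shows the red tip at (292,261) and its hole at (303,202), which match the predicted projections, so I'm descending.

Call:
{"name": "apply_moves", "arguments": {
  "commands": [
    [[1, 0.4, -1.2, 0, 0, 0, 0.6], [1, 0, 0, 2.5, 0, 0, 0.3], [1, 0, 0, 2.9, 0, 0, 0.2], [1, 0, 0, 2.9, 0, 0, 0], [1, 0, 0, 2.8, 0, 0, 0], [1, 0, 0, 0, 0, 0, 0], [1, 0, 0, 0, 0, 0, 0]]
  ]
}}

```text
time: 3.05
eef_pos: [0.6077, 0.2035, 0.1529]
ee_rot: [[0.972, -0.233, -0.0], [-0.233, -0.972, -0.0], [-0.0, 0.0, -1.0]]
force: [0.5, 0.3, 0.5]
width: 0.0855
grasp_force: 0.0
```

Call:
{"name": "apply_moves", "arguments": {
  "commands": [
    [[-1, 0, 0, 0, 0, 0, 0], [-1, 0, 0, 0, 0, 0, 0], [-1, 0, 0, 0, 0, 0, 0], [-1, 0, 0, 0, 0, 0, 0], [-1, 0, 0, 0, 0, 0, 0], [-1, 0, 0, 0, 0, 0, 0], [-1, 0, 0, 0, 0, 0, 0], [-1, 0, 0, 0, 0, 0, 0]]
  ],
  "newtons": 40
}}

```text
time: 3.85
eef_pos: [0.6078, 0.2046, 0.1527]
ee_rot: [[0.973, -0.232, 0.001], [-0.232, -0.973, 0.0], [0.001, -0.0, -1.0]]
force: [-0.8, -0.3, 3.8]
width: 0.0113
grasp_force: 38.9
```

Call:
{"name": "apply_moves", "arguments": {
  "commands": [
    [[-1, 0, 0, -1, 0, 0, 0], [-1, 0, 0, -2, 0, 0, 0], [-1, 0, 0, -3, 0, 0, 0], [-1, 0, 0, -3, 0, 0, 0], [-1, 0, 0, -3, 0, 0, 0], [-1, 0, 0, -2, 0, 0, 0], [-1, 0, 0, 0, 0, 0, 0], [-1, 0, 0, 0, 0, 0, 0]]
  ]
}}

```text
time: 4.65
eef_pos: [0.6074, 0.2045, 0.2918]
ee_rot: [[0.973, -0.232, -0.001], [-0.232, -0.973, -0.0], [-0.0, 0.0, -1.0]]
force: [0.5, 0.1, -0.4]
width: 0.0107
grasp_force: 38.9
```

```bash
cat > tgt.py <<'E'
from plan import *
def target(back,foot=-.013,fz=.012,C=(.548,-.140),yaw=-29,tilt=20,L=.1457):
    R=tool(yaw,tilt);f=np.array([*C,fz])+foot*np.r_[np.cos(np.radians(yaw)),np.sin(np.radians(yaw)),0]
    return f-(L+back)*R[:,2],R
E
python3 - <<'E'
from tgt import *
p,R=target(.13);print(p);plan(p,R,15,-1)
c=ctrl.read_camera("scene");import cv2;cv2.imwrite("pics/s2.png",c["img"][0:400])
E
```

```text
[ 0.61910217 -0.17941258  0.27107326]
t 4.65 p [0.6074 0.2045 0.2918] dist/row cm 2.56 turn [ 0.18 -1.32  1.03]
[-1, 0.67, 2.47, 0.14, 0.18, -1.32, 1.03]
[-1, 0.72, 2.46, 0.11, 0.18, -1.32, 1.03]
[-1, 0.76, 2.45, 0.09, 0.18, -1.32, 1.03]
[-1, 0.81, 2.43, 0.06, 0.18, -1.32, 1.03]
[-1, 0.85, 2.42, 0.04, 0.18, -1.32, 1.03]
[-1, 0.9, 2.4, 0.01, 0.18, -1.32, 1.03]
[-1, 0.94, 2.39, -0.02, 0.18, -1.32, 1.03]
[-1, 0.98, 2.37, -0.05, 0.18, -1.32, 1.03]
[-1, 1.02, 2.35, -0.08, 0.18, -1.32, 1.03]
[-1, 1.06, 2.33, -0.11, 0.18, -1.32, 1.03]
[-1, 1.1, 2.31, -0.14, 0.18, -1.32, 1.03]
[-1, 1.14, 2.29, -0.18, 0.18, -1.32, 1.03]
[-1, 1.17, 2.27, -0.21, 0.18, -1.32, 1.03]
[-1, 1.21, 2.25, -0.25, 0.18, -1.32, 1.03]
[-1, 1.24, 2.22, -0.28, 0.18, -1.32, 1.03]
```

View pics/s2.png

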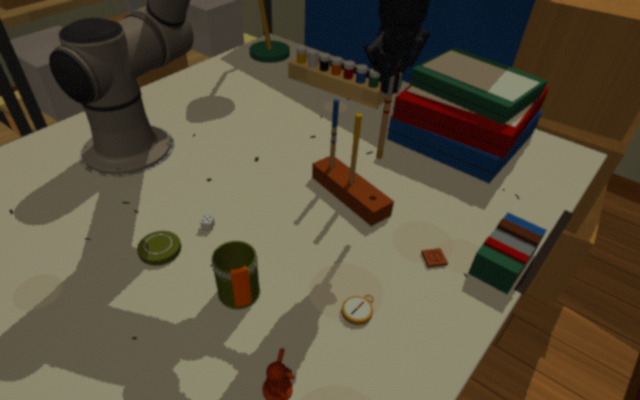

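The stick is held out of the rack with its foot at (380,157).

Call:
{"name": "apply_moves", "arguments": {
  "commands": [
    [[-1, 0.7, 2.5, 0.1, 0.2, -1.3, 1.0], [-1, 0.7, 2.5, 0.1, 0.2, -1.3, 1.0], [-1, 0.8, 2.4, 0.1, 0.2, -1.3, 1.0], [-1, 0.8, 2.4, 0.1, 0.2, -1.3, 1.0], [-1, 0.8, 2.4, 0, 0.2, -1.3, 1.0], [-1, 0.9, 2.4, 0, 0.2, -1.3, 1.0], [-1, 0.9, 2.4, 0, 0.2, -1.3, 1.0], [-1, 1.0, 2.4, 0, 0.2, -1.3, 1.0]]
  ]
}}

```text
time: 5.5
eef_pos: [0.6132, -0.0011, 0.279]
ee_rot: [[0.915, -0.367, -0.168], [-0.358, -0.93, 0.081], [-0.186, -0.014, -0.982]]
force: [0.3, 0.3, -0.4]
width: 0.0112
grasp_force: 39.0
```

Call:
{"name": "apply_moves", "arguments": {
  "commands": [
    [[-1, 1.0, 2.4, -0.1, 0.2, -1.3, 1.0], [-1, 1.1, 2.3, -0.1, 0.2, -1.3, 1.0], [-1, 1.1, 2.3, -0.1, 0.2, -1.3, 1.0], [-1, 1.1, 2.3, -0.2, 0.2, -1.3, 1.0], [-1, 1.2, 2.3, -0.2, 0.2, -1.3, 1.0], [-1, 1.2, 2.0, -0.2, 0.2, -1.3, 1.0], [-1, 0, 0, 0, 0, 0, 0], [-1, 0, 0, 0, 0, 0, 0]]
  ]
}}

```text
time: 6.3
eef_pos: [0.6196, -0.152, 0.2696]
ee_rot: [[0.841, -0.464, -0.278], [-0.438, -0.886, 0.155], [-0.318, -0.009, -0.948]]
force: [0.9, 0.6, -0.1]
width: 0.0109
grasp_force: 39.0
```

```bash
python3 - <<'E'
from tgt import *
from h import *
p,R=target(.13);print(p);plan(p,R,1,-1)
s=ctrl.read_state();cams={}
for n in("scene","top"):
    c=ctrl.read_camera(n);np.savez(n+"3.npz",**c);C=Cam(c);cams[n]=C
    f=s["eef_pos"]+.1457*np.array(s["ee_rot"])[:,2];print(n,"foot pred",C.proj(f),"tcp",C.proj(s["eef_pos"]))
a=cams["scene"].img[140:340,150:350];b=cams["top"].img[170:370,290:490]
cv2.imwrite("pics/c3.png",np.hstack([cv2.resize(a,(400,400),interpolation=2),cv2.resize(b,(400,400),interpolation=2)]))
E
```

```text
[ 0.61910217 -0.17941258  0.27107326]
t 6.3 p [ 0.6196 -0.152   0.2696] dist/row cm 2.74 turn [-0.06 -1.44  1.43]
[-1, 1.11, 2.45, -0.55, -0.06, -1.44, 1.43]
scene foot pred [[250.14839702 248.45543912]] tcp [[252.8085927  201.17890102]]
top foot pred [[384.43202354 254.15230937]] tcp [[405.140304   209.21284907]]
```

View pics/c3.png

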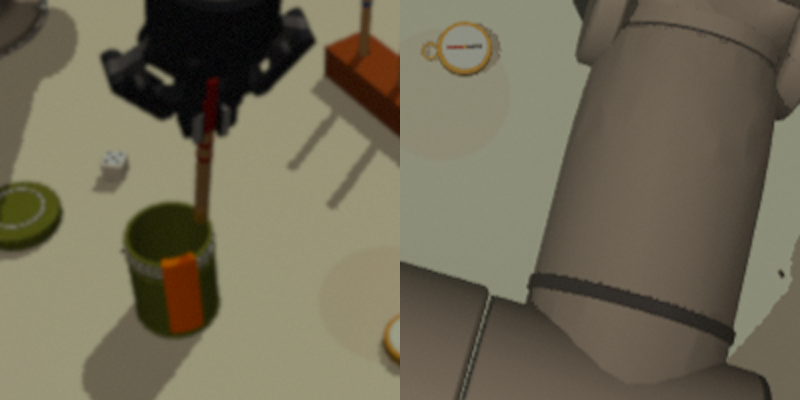

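In the scene view the foot is at px (250.5,250) against a predicted (250,248.5), so the calibration holds. The top view is blocked by the arm. Next I correct sideways and insert.

Call:
{"name": "apply_moves", "arguments": {
  "commands": [
    [[-1, 0.6, 1.3, -0.3, 0, -0.7, 0.7], [-1, 0.5, 1.2, -0.2, 0, -0.7, 0.7], [-1, 0, 0, 0, 0, 0, 0], [-1, 0, 0, 0, 0, 0, 0]]
  ]
}}

```text
time: 6.8
eef_pos: [0.619, -0.1784, 0.2728]
ee_rot: [[0.824, -0.483, -0.295], [-0.454, -0.876, 0.165], [-0.338, -0.002, -0.941]]
force: [0.8, -0.3, -0.1]
width: 0.0107
grasp_force: 39.0
```

```bash
python3 - <<'E'
from tgt import *
from h import *
plan(*target(.13),1,-1);plan(*target(0),6,-1)
s=ctrl.read_state();C=Cam(ctrl.read_camera("scene"))
f=s["eef_pos"]+.1457*np.array(s["ee_rot"])[:,2];print("foot",f,C.proj(f),C.proj([.548,-.14,.1]))
cv2.imwrite("pics/c4.png",cv2.resize(C.img[180:320,180:300],None,fx=4,fy=4,interpolation=2))
E
```

```text
t 6.8 p [ 0.619  -0.1784  0.2728] dist/row cm 0.2 turn [-0.05 -0.24  0.16]
[-1, 0.11, 0.08, 0.14, -0.05, -0.24, 0.16]
t 6.8 p [ 0.619  -0.1784  0.2728] dist/row cm 2.19 turn [-0.01 -0.04  0.03]
[-1, 0.01, 0.02, 2.19, -0.01, -0.04, 0.03]
[-1, 0.01, 0.01, 2.19, -0.01, -0.04, 0.03]
[-1, 0.01, 0.01, 2.19, -0.01, -0.04, 0.03]
[-1, 0.01, 0.01, 2.19, -0.01, -0.04, 0.03]
[-1, 0.02, 0.01, 2.19, -0.01, -0.04, 0.03]
[-1, 0.02, 0.01, 2.19, -0.01, -0.04, 0.03]
foot [ 0.57599741 -0.15445841  0.13565283] [[237.38818661 254.39501821]] [[233.77753688 256.02194666]]
```

View pics/c4.png

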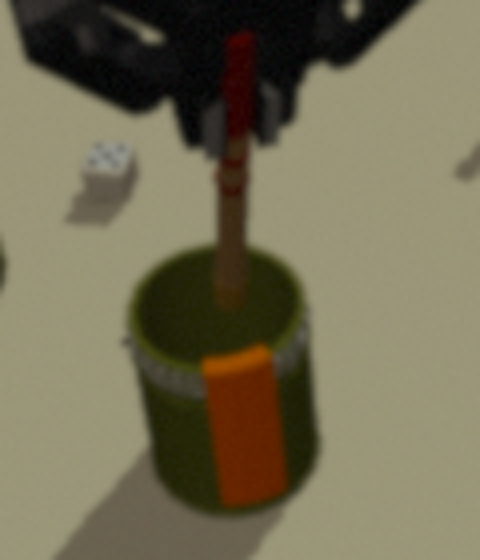

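The foot is at px (237,256), over the opening and in line with the tab, so I lower along the stick.

Call:
{"name": "apply_moves", "arguments": {
  "commands": [
    [[-1, 0.1, 0.1, 2.0, 0, -0.2, 0.1], [-1, 0, 0, 2.2, 0, 0, 0], [-1, 0, 0, 2.2, 0, 0, 0], [-1, 0, 0, 2.2, 0, 0, 0], [-1, 0, 0, 2.0, 0, 0, 0], [-1, 0, 0, 1.5, 0, 0, 0], [-1, 0, 0, 0, 0, 0, 0], [-1, 0, 0, 0, 0, 0, 0]]
  ]
}}

```text
time: 7.65
eef_pos: [0.5835, -0.1601, 0.1594]
ee_rot: [[0.823, -0.484, -0.298], [-0.455, -0.875, 0.166], [-0.341, -0.001, -0.94]]
force: [-0.0, -0.6, 1.0]
width: 0.0109
grasp_force: 39.0
```

```bash
python3 - <<'E'
from tgt import *
from h import *
plan(*target(0),2,-1)
s=ctrl.read_state();f=s["eef_pos"]+.1457*np.array(s["ee_rot"])[:,2];print(f,s["force"])
C=Cam(ctrl.read_camera("scene"));print(C.proj([.548,-.14,.1]))
cv2.imwrite("pics/c5.png",cv2.resize(C.img[180:320,180:300],None,fx=4,fy=4,interpolation=2))
E
```

```text
t 7.65 p [ 0.5835 -0.1601  0.1594] dist/row cm 0.56 turn [-0.02 -0.04  0.02]
[-1, -0.01, -0.02, 0.56, -0.02, -0.04, 0.02]
[-1, -0.01, -0.02, 0.56, -0.02, -0.04, 0.02]
[ 0.54016383 -0.13598485  0.0224546 ] [-0.02375084 -0.56654768  1.02323734]
[[233.77753688 256.02194666]]
```

View pics/c5.png

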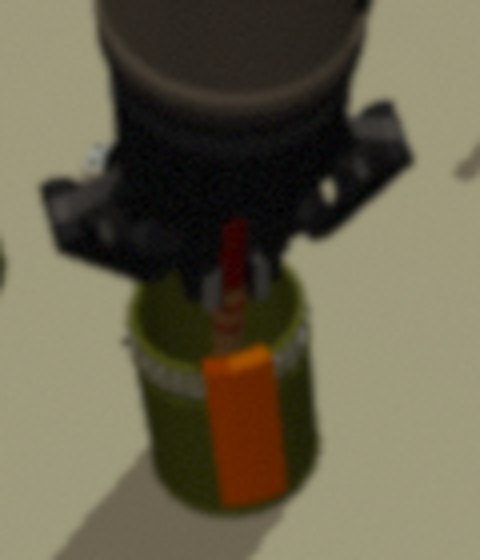

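The stick is inside with the shaft behind the tab at crop (230,345), and the canister hasn't moved. I'll go down the last centimetre.

Call:
{"name": "apply_moves", "arguments": {
  "commands": [
    [[-1, 0, 0, 0.4, 0, 0, 0], [-1, 0, 0, 0.4, 0, 0, 0], [-1, 0, 0, 0, 0, 0, 0], [-1, 0, 0, 0, 0, 0, 0], [-1, 0, 0, 0, 0, 0, 0]]
  ]
}}

```text
time: 8.2
eef_pos: [0.5809, -0.1596, 0.1513]
ee_rot: [[0.822, -0.485, -0.298], [-0.456, -0.874, 0.166], [-0.341, -0.001, -0.94]]
force: [-0.3, 0.1, -0.1]
width: 0.0109
grasp_force: 39.0
```

Call:
{"name": "apply_moves", "arguments": {
  "commands": [
    [[-1, 0, 0, 0.3, 0, 0, 0], [-1, 0.3, 0, 0, 0, 0, 0], [-1, 0, 0, 0, 0, 0, 0], [-1, 0, 0, 0, 0, 0, 0]]
  ]
}}

```text
time: 8.6
eef_pos: [0.5825, -0.1604, 0.1472]
ee_rot: [[0.822, -0.485, -0.298], [-0.456, -0.874, 0.166], [-0.342, -0.001, -0.94]]
force: [0.5, 0.0, -0.1]
width: 0.0106
grasp_force: 39.0
```

Call:
{"name": "apply_moves", "arguments": {
  "commands": [
    [[-0.7, 0, 0, 0, 0, 0, 0], [-0.5, 0, 0, 0, 0, 0, 0], [-0.3, 0, 0, 0, 0, 0, 0], [-0.1, 0, 0, 0, 0, 0, 0], [0.1, 0, 0, 0, 0, 0, 0], [0.3, 0, 0, 0, 0, 0, 0], [0.3, 0, 0, 0, 0, 0, 0], [0.3, 0, 0, 0, 0, 0, 0]]
  ]
}}

```text
time: 9.4
eef_pos: [0.5824, -0.1603, 0.1473]
ee_rot: [[0.822, -0.485, -0.298], [-0.456, -0.874, 0.166], [-0.341, -0.001, -0.94]]
force: [0.3, 1.2, 0.1]
width: 0.0554
grasp_force: 0.0
```

Call:
{"name": "apply_moves", "arguments": {
  "commands": [
    [[0.3, 0, 0, -1, 0, 0, 0], [0.3, 0, 0, -2, 0, 0, 0], [0.3, 0, 0, -3, 0, 0, 0], [0.3, 0, 0, -3, 0, 0, 0], [0.3, 0, 0, -3, 0, 0, 0], [0.3, 0, 0, -3, 0, 0, 0], [0.3, 0, 0, 0, 0, 0, 0], [0.3, 0, 0, 0, 0, 0, 0]]
  ]
}}

```text
time: 10.2
eef_pos: [0.6274, -0.1855, 0.2888]
ee_rot: [[0.822, -0.485, -0.297], [-0.456, -0.874, 0.166], [-0.34, -0.001, -0.94]]
force: [0.2, -0.1, -0.6]
width: 0.0556
grasp_force: 0.0
```

```bash
python3 - <<'E'
from h import *
from cell import ctrl
C=Cam(ctrl.read_camera("scene"));print(C.proj([[.548,-.14,.1],[.548,-.14,.008],[.731,-.232,.03]]))
cv2.imwrite("pics/c6.png",cv2.resize(C.img[160:410,160:360],None,fx=2.4,fy=2.4,interpolation=2))
E
```

```text
[[233.77753688 256.02194666]
 [238.44455291 290.00511819]
 [278.52266776 379.83397034]]
```

View pics/c6.png

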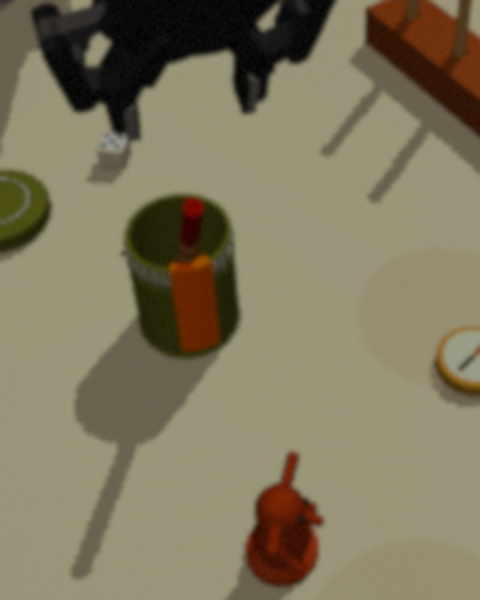

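The stick is leaning against the tab side of the rim, with its tip at crop (193,207), i.e. px (240.4,246). The canister is upright and the goblin hasn't moved. I'll check the lean with numbers before handing in.

```bash
python3 - <<'E'
from h import *
from cell import ctrl
S=load("scene0");t=S.plane([(240.4,246)],.19)[0];d=t-[.548,-.14,0];h=np.array([.875,-.485])
u,v=d[:2]@h,d[:2]@np.array([.485,.875]);print("tip along/side",u,v,"mid if foot at -.012:",(u-.012)/2,v/2)
if .04<u<.12 and abs(v)<.025: print(ctrl.close_job())
E
```

```text
tip along/side 0.06726793203937391 0.0006108659626674166 mid if foot at -.012: 0.027633966019686956 0.0003054329813337083
the job is handed in; nothing more can be done
None
```

The red stick was lowered into the olive canister, released and left leaning on the orange-tab side of the rim. My estimate puts its middle about 28 mm towards the tab and under 1 mm off the tab line. The canister is upright, the goblin is untouched, and the job was handed in at about 10 s; no verdict came back.

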